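# Find the loose terminal bolt and hold its cap open

### The arm

A 6-joint arm with a two-finger parallel gripper is mounted at the origin on the work surface. World frame = base frame: x ahead of the robot, y to its left, z up, the work surface at z = 0. Lengths are in mm, angles in rad, forces in N, time in s.
With the tool pointing down it reaches from about 350 to 775 mm from the base axis. Payload 7.3 kg.
Tool frame: the origin (TCP) lies on the centre line of the jaws, within the pads' length; the fingertips stand 17 mm ahead of it and the grasp point (between the pads) lies 2 mm behind it; z points along the fingers, y is the line along which they close (so a half turn about z gives the same grasp; the last joint's range is limited). The gripper opens to 92 mm and grips with 3 to 60 N. Pads are 19 mm wide; open, the fingers measure 130 mm over their backs; the gripper's body (75 mm by 190 mm) begins 47 mm behind the grasp point.
Start: joints at [-1.39, 0.342, 1.524, -0, 1.275, -0.146], TCP at [168.555, -497.227, 217.941] pointing down, gripper open.
Joint ranges: [-2.53, 2.53], [-0.77, 2.02], [0.04, 2.7], [-1, 4.14], [0.28, 2.66], [-3.11, 3.11]. Speed limits (rad/s): [2.57, 2.57, 3.14, 3.14, 3.14, 3.14].

### API

Orientations are given as [roll, pitch, yaw] about the fixed x, y, z axes, in that order (R = Rz(yaw) Ry(pitch) Rx(roll)).
In Python, from plant import bot gives the robot as it stands. The module is installed in compiled form; this text tells all that it offers.
- The arm moves only by the shell command python3 -m pendant 'ROWS'. ROWS is JSON, a list of rows, each a list of 3 entries, a list of its own where there are three numbers: the shift along the world's x, y, z as a fraction of full scale, then the turn, a rotation vector about the world's x, y, z as a fraction of full scale, then the opening, from -1 (shut) to 1 (fully open), so that 0 is half open. In form: [[[tx, ty, tz], [rx, ry, rz], claw], ...]. A call has exactly 10 rows; each row shifts and turns the commanded pose from where the row before left it; what a row does not reach is not made up. Full scale, the value 1, is 30 mm for a shift and 0.12 rad for a turn. A row lasts 1/12 s, in which the tool goes at most 41.7 mm and 7.16 degrees, less where a joint would pass 70% of its speed; a pose out of reach is approached as far as the arm can. A call with a number of a shift or a turn outside -1 to 1 is refused whole. A call with a gripper value outside its range is refused whole. The fingers move at their own pace and stop on an object; the grip force is fixed at half the most. Time passes only in rows, so rows that do not move let the fingers close, or fill a call up. It gives the time, the measured TCP pose, the force, the opening and the grip force at its end, in the units of the state.
- bot.get_obs(): the state, without advancing time (a new reading comes with each control period).
- bot.capture(name): name is "scene" or "top" or "wrist"; returns the picture (480x640x3 uint8, blue, green, red); there is no depth.
- bot.camera_params(name): a dict with "fovy" (degrees; the focal length in pixels is half the picture's height over the tangent of half this angle, whatever the lens; pixels are square), "cx", "cy" (the principal point, pixels), "distortion" ([k1, k2, p1, p2, k3] as OpenCV has them; the pictures are not rectified), "camera_from_world" (4x4, takes a point from world to camera coordinates). Camera axes: x right, y down, z forward; pixel columns grow to the right and rows downward; lengths in mm; the calibration is good to about 2 mm. A picture is of the moment at which its call begins: read the wrist's pose just before it. camera_params takes no time and is no camera call; for the wrist camera it gives the pose at the moment of the call.
- bot.close_job(): hands the job in; it is judged then, once.
The state is a dict: "time": time; "joint_positions": joint angles; "dq": joint speeds; "tau": joint torques, N m; "tool_pos": TCP position; "tcp_rot": TCP orientation; "contact_force": force on the tool from outside, world axes, zero at the start; "moment": the same for the moment, N m; "grip_width": finger opening in mm; "finger_force": force on a finger pad.
Only numpy, scipy, OpenCV 4.12 (cv2) and the standard library are available. Lean on these libraries where they do the work, as an engineer would, in place of code of your own. Each camera call takes 0.05 s, during which the arm holds its last target. There are 200 camera calls.

### The job

Press the terminal box's raised cover plate down level so it cannot rattle, then tap all three bolt heads in turn from left to right (as the robot sees them), firmly enough that the loose one slips down. Then lift the hinged cap of the loose bolt by its tab to about half open (45 degrees) and finish while still holding it there, so that I can get at the bolt; leave the other two caps shut and the things lying around the box where they are.

Things in the scene. Friction and masses are not known exactly. Their poses are not given: they have to be found in the camera images.
- terminal_box: light grey terminal box fixed to the bench, 150 (x) by 360 (y) by 45 mm high; origin under its centre on the bench, x away from the robot, y along the row to the left, z up. In its row from left to right: left, middle and right bolt cap at y = +135, +53, -29 mm, then an aluminium cover plate at y = -120 mm. Each cap is a 110 by 68 by 5 mm black plastic flap lying on the box with its top 52 mm above the bench; the steel bolt head stands up through a 28 mm wide opening in it
- plate (a joint): angle of the flat aluminium cover plate (100 along x, 88 along y, 4 mm thick), hooked in at its near edge (box x = -50 mm, height 47 mm) with the far edge standing up: 0 = level and flush, its top then 51 mm above the bench; starts 0.13 to 0.25 rad up. It is stiff (about 3 to 4 N at plate_press) and stays where it is pushed
- plate_press (a point): point on the plate's upper face where it is best pressed, 70 mm from its hooked edge (box x = +20 mm when level), centred in y
- bolt_left (a joint): how far the left bolt has sunk: 0 at the start, up to 0.008 m. The loose bolt, whichever it is, slips down 8 mm under about 4 N or more and stays down; tight bolts give less than 2 mm
- bolt_left_top (a point): centre of the top face of the left bolt's hexagonal steel head (22 mm across, 10 mm high), at box x = -15 mm, 68 mm above the bench and 16 mm above the cap at the start
- bolt_middle (a joint): how far the middle bolt has sunk: 0 at the start, up to 0.008 m. The loose bolt, whichever it is, slips down 8 mm under about 4 N or more and stays down; tight bolts give less than 2 mm
- bolt_middle_top (a point): centre of the top face of the middle bolt's hexagonal steel head (22 mm across, 10 mm high), at box x = -15 mm, 68 mm above the bench and 16 mm above the cap at the start
- bolt_right (a joint): how far the right bolt has sunk: 0 at the start, up to 0.008 m. The loose bolt, whichever it is, slips down 8 mm under about 4 N or more and stays down; tight bolts give less than 2 mm
- bolt_right_top (a point): centre of the top face of the right bolt's hexagonal steel head (22 mm across, 10 mm high), at box x = -15 mm, 68 mm above the bench and 16 mm above the cap at the start
- cap_left (a joint): opening angle of the left bolt's hinged cap: 0 shut, 1.4 rad at most. The hinge runs along the box's y at its near edge (box x = -55 mm, height 47 mm), so the far edge rises; it moves freely and falls shut when let go
- tab_left (a point): centre of the upright grey tab on the left cap, 26 (x) by 10 (y) by 30 mm high, standing on the cap 93 mm from its hinge (box x = +38 mm); centre 67 mm, top 82 mm above the bench when shut. Pinch it across its 10 mm, along the box's y
- cap_middle (a joint): opening angle of the middle bolt's hinged cap: 0 shut, 1.4 rad at most. The hinge runs along the box's y at its near edge (box x = -55 mm, height 47 mm), so the far edge rises; it moves freely and falls shut when let go
- tab_middle (a point): centre of the upright grey tab on the middle cap, 26 (x) by 10 (y) by 30 mm high, standing on the cap 93 mm from its hinge (box x = +38 mm); centre 67 mm, top 82 mm above the bench when shut. Pinch it across its 10 mm, along the box's y
- cap_right (a joint): opening angle of the right bolt's hinged cap: 0 shut, 1.4 rad at most. The hinge runs along the box's y at its near edge (box x = -55 mm, height 47 mm), so the far edge rises; it moves freely and falls shut when let go
- tab_right (a point): centre of the upright grey tab on the right cap, 26 (x) by 10 (y) by 30 mm high, standing on the cap 93 mm from its hinge (box x = +38 mm); centre 67 mm, top 82 mm above the bench when shut. Pinch it across its 10 mm, along the box's y
- tape_roll: black roll of tape lying flat, 70 mm across, 19 mm high, left of the box; origin under its centre; leave alone
- multimeter: orange hand multimeter, 150 by 75 by 40 mm, right of the box; origin under its centre; leave alone
- screwdriver: screwdriver lying beyond the box; origin at its underside; leave alone

How it is judged:
By the outcome, as a careful person would: the job done as asked, in the order asked, and still so for the second after the job is handed in, while the arm keeps its last pose, push and grip.
It also fails if it takes over 58 s, if anything falls off the work surface, if the arm or the gripper's body presses on something with over 40 N, if the wrist force passes 120 N, or if a joint passes its speed limit or range.

## Working session

There is one attempt and no reset: what is moved stays moved. The work goes in short steps, Python scripts to look and compute and a shell command to move; the robot and the scene stay as the last step left them, time stands still between calls to the robot, and variables do not carry over. Pictures are saved under pics/ and viewed, at most 10 in all, crops included, and the job is handed in when it is done.

```bash
mkdir -p pics
python3 - <<'E'
from plant import bot
import cv2,numpy as np
o=bot.get_obs();print(o)
for n in("scene","top"):
    im=bot.capture(n);cv2.imwrite(f"pics/{n}0.png",im)
    p=bot.camera_params(n);print(n,p['fovy'],p['cx'],p['cy'],p['distortion'],np.round(p['camera_from_world'],3).tolist())
E
```

```text
{'time': 0.0, 'joint_positions': array([-1.38999515e+00,  3.42714789e-01,  1.52502733e+00, -1.30888318e-05,
        1.27541040e+00, -1.46034782e-01]), 'dq': array([ 8.66178209e-04, -1.16691511e-03, -1.01136149e-03, -4.63904725e-04,
       -1.88094555e-03, -5.48512004e-05]), 'tau': array([-2.27049910e-03, -4.31254148e+01, -2.44219440e+01,  7.15970015e-02,
        5.59912249e-02, -1.11118381e-04]), 'tool_pos': array([ 168.47191126, -496.78022748,  217.24550101]), 'tcp_rot': array([-3.14004757e+00, -2.14602807e-04,  3.26839615e-01]), 'contact_force': array([-0.77158428, -0.61866626, -0.73781674]), 'moment': array([ 0.04798852,  0.02684587, -0.01188706]), 'finger_force': 0.0, 'grip_width': 91.81629607196744}
scene 48.64900185502303 316.6429603592237 242.93161821175386 [-0.11184157  0.          0.          0.          0.        ] [[0.185, 0.983, -0.014, -87.355], [0.771, -0.154, -0.618, -394.262], [-0.609, 0.104, -0.786, 1776.986], [0.0, 0.0, 0.0, 1.0]]
top 45.401067188050476 322.1586129254385 237.31727527461538 [0.04135456 0.         0.         0.         0.        ] [[0.013, -1.0, 0.005, -3.519], [-0.975, -0.014, -0.221, 575.794], [0.221, -0.002, -0.975, 1105.344], [0.0, 0.0, 0.0, 1.0]]
```

View pics/top0.png

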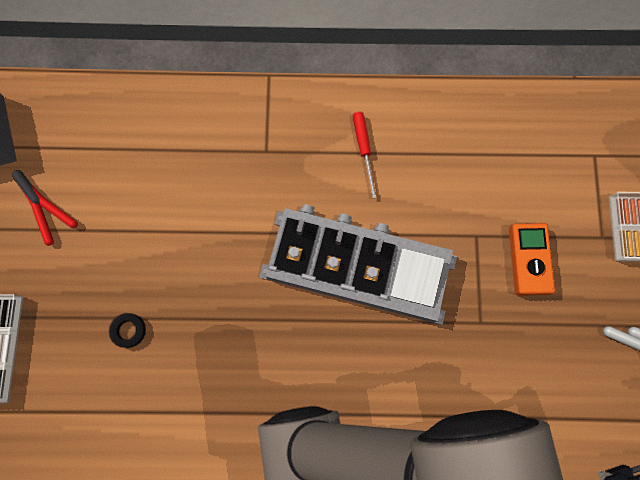

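View pics/scene0.png

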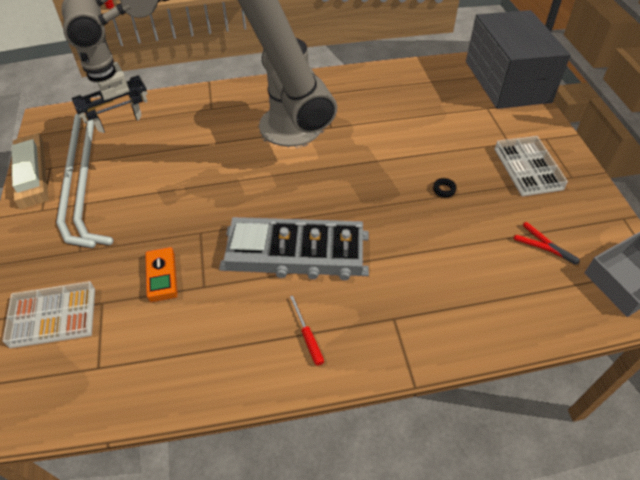

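Top view: box with its left-to-right bolts at about (294,253), (332,263), (371,273), plate at (418,277), tape (127,330), multimeter (533,258), screwdriver (365,155). The scene view confirms this layout from the opposite side; bolts are at about (345,236), (314,236), (284,236).

```bash
cat > h.py <<'E'
import cv2,numpy as np
def cam(p):
    f=240/np.tan(np.radians(p['fovy'])/2)
    return np.array([[f,0,p['cx']],[0,f,p['cy']],[0,0,1]]),np.array(p['distortion'],float),np.array(p['camera_from_world'])
def ray(p,uv,z):
    K,d,T=cam(p);n=cv2.undistortPoints(np.array(uv,float).reshape(-1,1,2),K,d).reshape(-1,2)
    R=T[:3,:3];c=-R.T@T[:3,3];v=np.c_[n,np.ones(len(n))]@R
    return c+v*((z-c[2])/v[:,2])[:,None]
def proj(p,X):
    K,d,T=cam(p);return cv2.projectPoints(np.array(X,float).reshape(-1,1,3),T[:3,:3],T[:3,3],K,d)[0].reshape(-1,2)
def box2w(B,X):
    x,y,a=B;c,s=np.cos(a),np.sin(a);X=np.atleast_2d(X).astype(float)
    return np.c_[x+c*X[:,0]-s*X[:,1],y+s*X[:,0]+c*X[:,1],X[:,2]]
E
python3 - <<'E'
from plant import bot
from h import *
for n,roi in(("top",(265,200,400,300)),("scene",(265,215,365,265))):
    im=cv2.imread(f"pics/{n}0.png");p=bot.camera_params(n)
    x0,y0,x1,y1=roi;c=im[y0:y1,x0:x1];g=c.max(2)
    m=(g<60).astype(np.uint8)
    cs,_=cv2.findContours(m,cv2.RETR_EXTERNAL,cv2.CHAIN_APPROX_NONE)
    for k in cs:
        if cv2.contourArea(k)<250: continue
        k=k+np.array([x0,y0])
        w=ray(p,k.reshape(-1,2),52)[:,:2].astype(np.float32)
        r=cv2.minAreaRect(w);print(n,cv2.boundingRect(k),np.round(r[0],1),np.round(r[1],1),round(r[2],2))
    cv2.imwrite(f"pics/{n}crop.png",cv2.resize(c,None,fx=4,fy=4,interpolation=cv2.INTER_CUBIC))
a=cv2.imread("pics/topcrop.png");b=cv2.imread("pics/scenecrop.png");W=max(a.shape[1],b.shape[1])
f=lambda q:cv2.copyMakeBorder(q,0,0,0,W-q.shape[1],cv2.BORDER_CONSTANT)
cv2.imwrite("pics/both.png",np.vstack([f(a),f(b)]))
E
```

```text
top (352, 237, 43, 59) [ 519.9 -100.8] [ 67.4 109.9] 76.15
top (313, 228, 44, 58) [539.3 -21.1] [ 67. 110.] 76.16
top (274, 218, 45, 57) [558.9  58.3] [ 67.2 109.9] 76.02
scene (333, 226, 25, 32) [558.9  60.4] [ 63.7 106.4] 76.64
scene (301, 225, 27, 32) [539.7 -18.7] [ 65.  106.8] 76.57
scene (269, 224, 28, 32) [519.9 -98.8] [ 66.  106.8] 76.24
```

View pics/both.png

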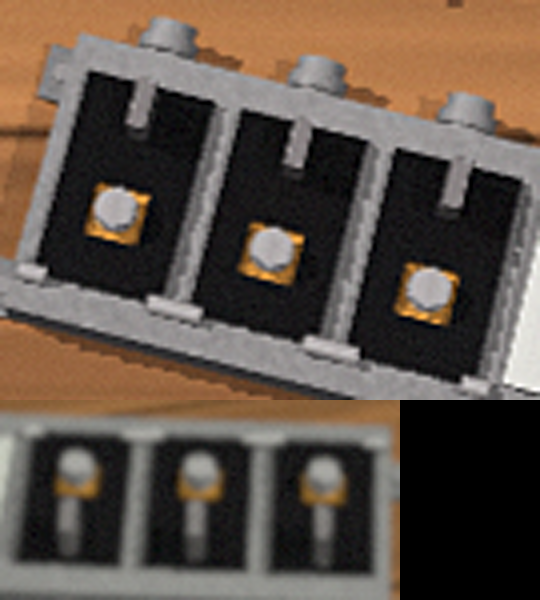

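Both pictures agree: cap 52 mm plane rectangles of 67×110 mm, box yaw ≈ -0.242, origin ≈ (527,-72). Heading above the plate.

```bash
python3 -m pendant '[[[1,0.85,0],[0,0,-0.475],-1],[[1,0.85,0],[0,0,-0.475],-1],[[1,0.85,0],[0,0,-0.475],-1],[[1,0.85,0],[0,0,-0.475],-1],[[1,0.85,0],[0,0,-0.475],-1],[[1,0.85,0],[0,0,-0.475],-1],[[1,0.85,0],[0,0,-0.475],-1],[[1,0.85,0],[0,0,-0.475],-1],[[1,0.85,0],[0,0,-0.475],-1],[[1,0.85,0],[0,0,-0.475],-1]]'
cat > m.py <<'E'
from plant import bot
from h import *
B=(526.7,-71.7,-0.2424)
P=box2w(B,[[20,-120,51],[-15,135,68],[-15,53,68],[-15,-29,68],[38,135,67],[38,53,67],[38,-29,67]])
E
python3 - <<'E'
from m import *
print(P.round(1).tolist()); print(proj(bot.camera_params("top"),P).round(1).tolist());print(proj(bot.camera_params("scene"),P).round(1).tolist())
E
```

```text
time: 0.93
tool_pos: [469.6, -240.5, 217.7]
tcp_rot: [-3.142, 0.001, -0.246]
contact_force: [-0.1, -1.0, -0.3]
grip_width: 29.6
finger_force: 0.0
[[517.3, -193.0, 51.0], [544.5, 63.0, 68.0], [524.9, -16.6, 68.0], [505.2, -96.3, 68.0], [596.0, 50.2, 67.0], [576.3, -29.4, 67.0], [556.6, -109.0, 67.0]]
[[418.5, 268.1], [292.9, 251.6], [332.2, 261.7], [371.8, 272.0], [299.8, 227.1], [338.7, 237.0], [377.9, 247.0]]
[[247.9, 244.0], [344.9, 233.1], [313.8, 232.0], [282.9, 230.9], [344.4, 249.2], [312.6, 248.1], [281.0, 247.0]]
```

```bash
python3 -m pendant '[[[0.4,0.4,-0.95],[0,0,0],-1],[[0.4,0.4,-0.95],[0,0,0],-1],[[0.4,0.4,-0.95],[0,0,0],-1],[[0.4,0.4,-0.95],[0,0,0],-1],[[0,0,-0.2],[0,0,0],-1],[[0,0,-0.2],[0,0,0],-1],[[0,0,-0.2],[0,0,0],-1],[[0,0,-0.2],[0,0,0],-1],[[0,0,-0.2],[0,0,0],-1],[[0,0,0],[0,0,0],-1]]'
```

```text
time: 1.77
tool_pos: [516.0, -194.8, 73.7]
tcp_rot: [3.141, 0.0, -0.244]
contact_force: [0.2, -0.3, 0.3]
grip_width: 0.1
finger_force: 0.0
```

```bash
python3 -m pendant '[[[0,0,-0.1],[0,0,0],-1],[[0,0,-0.1],[0,0,0],-1],[[0,0,0],[0,0,0],-1],[[0,0,0],[0,0,0],-1],[[0,0,0],[0,0,0],-1],[[0,0,0],[0,0,0],-1],[[0,0,0],[0,0,0],-1],[[0,0,0],[0,0,0],-1],[[0,0,0],[0,0,0],-1],[[0,0,0],[0,0,0],-1]]'
```

```text
time: 2.6
tool_pos: [516.6, -194.2, 68.0]
tcp_rot: [3.141, -0.0, -0.243]
contact_force: [0.7, 1.3, 0.2]
grip_width: 0.3
finger_force: 0.0
```

```bash
python3 -m pendant '[[[0,0,-0.05],[0,0,0],-1],[[0,0,-0.05],[0,0,0],-1],[[0,0,-0.05],[0,0,0],-1],[[0,0,0],[0,0,0],-1],[[0,0,0],[0,0,0],-1],[[0,0,0],[0,0,0],-1],[[0,0,0],[0,0,0],-1],[[0,0,0],[0,0,0],-1],[[0,0,0],[0,0,0],-1],[[0,0,0],[0,0,0],-1]]'
python3 - <<'E'
from plant import bot
print(bot.get_obs()['contact_force'])
import cv2
im=bot.capture("wrist");cv2.imwrite("pics/w1.png",im)
im=bot.capture("scene");cv2.imwrite("pics/s1.png",cv2.resize(im[190:290,200:380],None,fx=4,fy=4))
E
```

```text
time: 3.43
tool_pos: [516.6, -194.2, 63.5]
tcp_rot: [3.141, -0.0, -0.243]
contact_force: [0.1, 0.2, -0.1]
grip_width: 0.4
finger_force: 0.0
[ 0.07113359  0.2404799  -0.13635251]
```

View pics/s1.png

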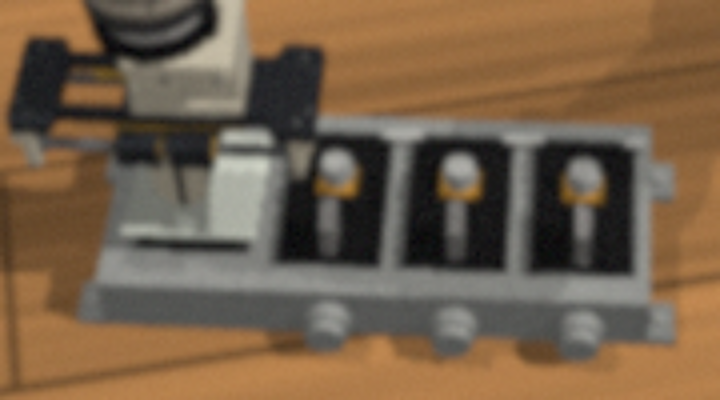

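Run:
```python
from m import *
o=bot.get_obs();t=o['tool_pos'];print(t,o['joint_positions'],o['tau'])
for n in("scene","wrist"):
    p=bot.camera_params(n);
    q=proj(p,[t,t-[0,0,17],P[0]]);print(n,q.round(1).tolist(),((q-[200,190])*4).round().tolist())
```

```text
[ 516.5808944 -194.2440831   63.492231 ] [-4.98472063e-01  5.57818185e-01  1.64577533e+00 -1.44953116e-04
  9.37892265e-01  1.31554505e+00] [-2.56807052e-04 -4.90468597e+01 -1.95881706e+01  4.48384462e-02
 -6.93288515e-02 -1.52338703e-05]
scene [[246.8, 241.0], [247.6, 244.9], [247.9, 244.0]] [[187.0, 204.0], [190.0, 220.0], [192.0, 216.0]]
wrist [[318.1, 287.6], [318.0, 273.6], [315.5, 276.4]] [[472.0, 390.0], [472.0, 334.0], [462.0, 346.0]]
```

View pics/w1.png

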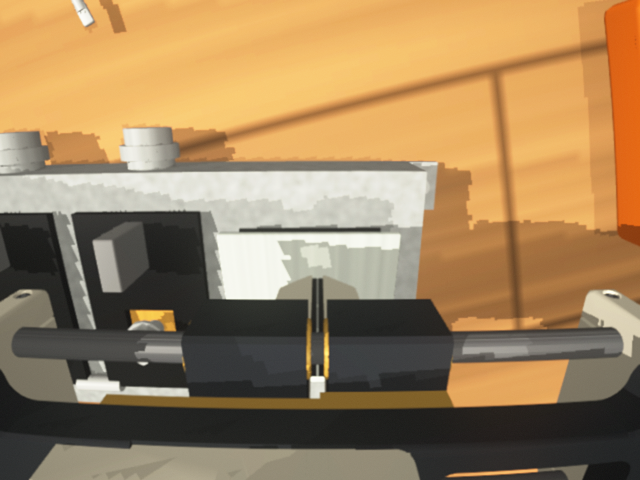

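Wrist view shows the closed fingertips around (318,277) over the plate, whose far edge at row ~232 still shows a dark gap, so it is not level yet; carry on down gently.

```bash
python3 -m pendant '[[[0,0,-0.1],[0,0,0],-1],[[0,0,0],[0,0,0],-1],[[0,0,0],[0,0,0],-1],[[0,0,0],[0,0,0],-1],[[0,0,0],[0,0,0],-1],[[0,0,0],[0,0,0],-1],[[0,0,0],[0,0,0],-1],[[0,0,0],[0,0,0],-1],[[0,0,0],[0,0,0],-1],[[0,0,0],[0,0,0],-1]]'
python3 - <<'E'
from plant import bot
import cv2
o=bot.get_obs();print(o['contact_force'],o['moment'],o['tau'])
im=bot.capture("wrist");cv2.imwrite("pics/w2.png",im[200:400,180:460])
a=cv2.imread("pics/w1.png")
d=cv2.absdiff(a,im).max(2);print((d>40).sum())
E
```

```text
time: 4.37
tool_pos: [516.6, -194.2, 60.5]
tcp_rot: [3.141, -0.0, -0.243]
contact_force: [0.4, 0.2, 0.4]
grip_width: 0.4
finger_force: 0.0
[0.4462339  0.15588012 0.41881689] [ 0.05923624 -0.00547495  0.04347712] [ 1.02120186e-03 -4.91170228e+01 -1.94622856e+01  4.47748415e-02
 -6.92415470e-02  3.58121520e-05]
8957
```

Run:
```python
import cv2,numpy as np
a=cv2.imread("pics/w1.png")[200:400,180:460];b=cv2.imread("pics/w2.png")
cv2.imwrite("pics/ww.png",cv2.resize(np.hstack([a,b])[:130],None,fx=1.42,fy=2.84,interpolation=cv2.INTER_CUBIC))
```

```text
(no output)
```

View pics/ww.png

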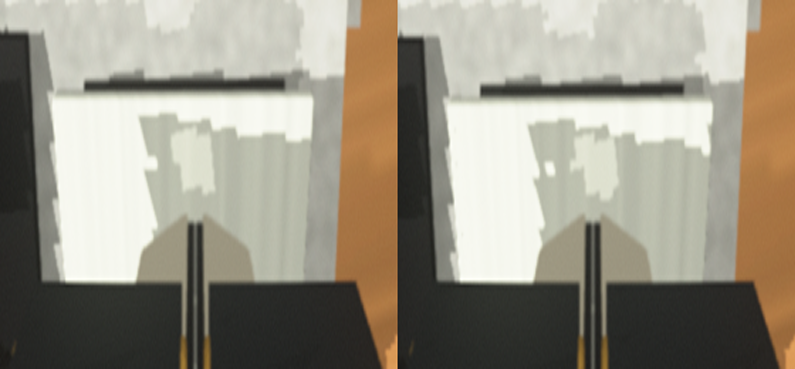

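Left w1, right w2: fingertips end near (317,275), plate far edge at (214,234)–(401,235). I'll compute its height from the known 88 mm width and box x.

Run:
```python
from m import *
p=bot.camera_params("wrist");print(p['fovy'],p['distortion'],np.round(p['camera_from_world'],3).tolist())
x,y,a=B;c,s=np.cos(a),np.sin(a)
for z in(43,47,51,55,60,65,70,75):
    w=ray(p,[[214.5,234.5],[401,235.2]],z)-[x,y,0]
    bx=np.c_[c*w[:,0]+s*w[:,1],-s*w[:,0]+c*w[:,1]];print(z,bx.round(1).tolist(),np.linalg.norm(bx[0]-bx[1]).round(1))
T=bot.get_obs()['tool_pos']
print(proj(p,[T-[0,0,k] for k in(0,8,12,17)]).round(1).tolist())
print(proj(p,box2w(B,[[55,-63,52],[55,5,52],[75,-180,45],[38,-29,82],[-15,-29,68]])).round(1).tolist())
im=bot.capture("wrist");cv2.imwrite("pics/w3.png",im)
# scene view: tip
```

```text
66.64389683538266 [-0.07224631  0.          0.          0.          0.        ] [[-0.241, -0.97, -0.001, -63.313], [-0.924, 0.23, 0.305, 531.607], [-0.295, 0.074, -0.952, 407.532], [0.0, 0.0, 0.0, 1.0]]
43 [[41.9, -66.4], [41.5, -165.4]] 99.0
47 [[43.3, -67.6], [42.8, -164.4]] 96.8
51 [[44.6, -68.8], [44.1, -163.5]] 94.7
55 [[45.9, -70.0], [45.4, -162.5]] 92.5
60 [[47.5, -71.5], [47.1, -161.3]] 89.8
65 [[49.1, -73.0], [48.7, -160.1]] 87.1
70 [[50.8, -74.5], [50.4, -158.9]] 84.4
75 [[52.4, -76.0], [52.0, -157.7]] 81.7
[[318.1, 287.6], [318.1, 280.7], [318.1, 277.5], [318.0, 273.6]]
[[200.7, 215.2], [71.2, 215.8], [435.2, 172.7], [108.7, 270.6], [141.8, 352.6]]
```

View pics/w3.png

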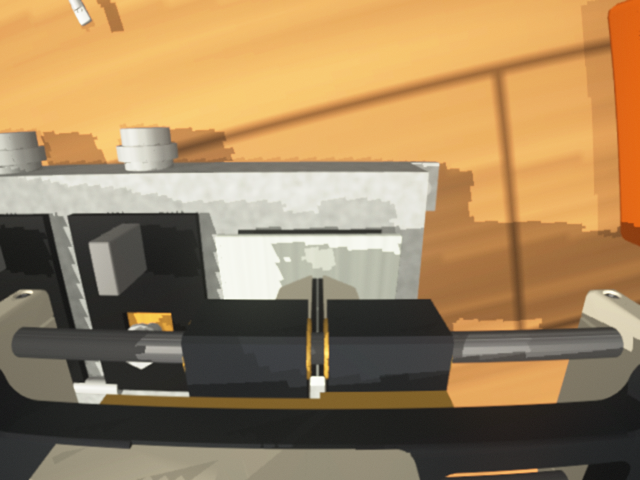

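The cap edge is a few px narrower than predicted, and the plate far edge computes to about 60 mm high, so the plate is still up and the tips have apparently not touched it (reported z probably biased). I go on down under force watch.

```bash
python3 -m pendant '[[[0,0,-0.1],[0,0,0],-1],[[0,0,-0.1],[0,0,0],-1],[[0,0,0],[0,0,0],-1],[[0,0,0],[0,0,0],-1],[[0,0,0],[0,0,0],-1],[[0,0,0],[0,0,0],-1],[[0,0,0],[0,0,0],-1],[[0,0,0],[0,0,0],-1],[[0,0,0],[0,0,0],-1],[[0,0,0],[0,0,0],-1]]'
python3 - <<'E'
from plant import bot
import cv2
o=bot.get_obs();print(o['contact_force'],o['moment'],o['tau'])
im=bot.capture("wrist");cv2.imwrite("pics/w4.png",im)
im=bot.capture("top");cv2.imwrite("pics/t4.png",im)
im=bot.capture("scene");cv2.imwrite("pics/s4.png",im)
E
```

```text
time: 5.3
tool_pos: [516.5, -194.2, 54.5]
tcp_rot: [3.141, 0.0, -0.243]
contact_force: [-0.2, -0.4, -0.6]
grip_width: 0.4
finger_force: 0.0
[-0.22929134 -0.37696614 -0.59782653] [0.03786482 0.01053406 0.01111788] [-4.50843991e-04 -4.92505610e+01 -1.92036241e+01  4.38693934e-02
 -6.77968422e-02 -1.48716265e-05]
```

```bash
python3 -m pendant '[[[0,0,-0.1],[0,0,0],-1],[[0,0,-0.1],[0,0,0],-1],[[0,0,0],[0,0,0],-1],[[0,0,0],[0,0,0],-1],[[0,0,0],[0,0,0],-1],[[0,0,0],[0,0,0],-1],[[0,0,0],[0,0,0],-1],[[0,0,0],[0,0,0],-1],[[0,0,0],[0,0,0],-1],[[0,0,0],[0,0,0],-1]]'
python3 - <<'E'
from plant import bot
import cv2,numpy as np
o=bot.get_obs();print(o['contact_force'],o['moment'],o['tau'])
im=bot.capture("wrist");cv2.imwrite("pics/w5.png",im)
a=[cv2.imread(f"pics/w{i}.png")[190:320,50:440] for i in(3,4)]+[im[190:320,50:440]]
cv2.imwrite("pics/www.png",cv2.resize(np.vstack(a),None,fx=1.5,fy=1.5))
E
```

```text
time: 6.28
tool_pos: [516.4, -194.2, 48.3]
tcp_rot: [-3.142, 0.0, -0.243]
contact_force: [-0.4, 0.2, 0.9]
grip_width: 0.3
finger_force: 0.0
[-0.393949    0.22913545  0.87249403] [0.02174272 0.02399247 0.00211085] [ 2.32848345e-02 -4.93636465e+01 -1.89467365e+01  5.53095317e-02
 -7.69063714e-02 -4.00347526e-04]
```

View pics/www.png

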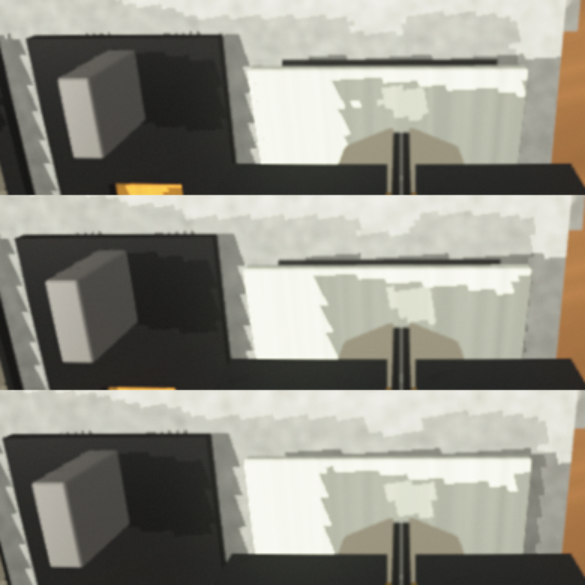

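The third strip shows the plate now moving (gap at top closing): contact occurred at reported TCP z ≈ 50. Pressing on until it stops.

```bash
python3 -m pendant '[[[0,0,-0.1],[0,0,0],-1],[[0,0,-0.1],[0,0,0],-1],[[0,0,0],[0,0,0],-1],[[0,0,0],[0,0,0],-1],[[0,0,0],[0,0,0],-1],[[0,0,0],[0,0,0],-1],[[0,0,0],[0,0,0],-1],[[0,0,0],[0,0,0],-1],[[0,0,0],[0,0,0],-1],[[0,0,0],[0,0,0],-1]]'
python3 - <<'E'
from plant import bot
import cv2,numpy as np
o=bot.get_obs();print(o['contact_force'],o['tau'])
im=bot.capture("wrist");cv2.imwrite("pics/w6.png",im)
a=[cv2.imread(f"pics/w{i}.png")[190:320,50:440] for i in(4,5)]+[im[190:320,50:440]]
cv2.imwrite("pics/www2.png",cv2.resize(np.vstack(a),None,fx=1.5,fy=1.5))
E
```

```text
time: 7.17
tool_pos: [516.6, -194.3, 42.4]
tcp_rot: [3.141, -0.0, -0.243]
contact_force: [1.0, 0.4, 2.4]
grip_width: 0.1
finger_force: 0.9
[0.99295228 0.41277891 2.36103582] [-9.66185331e-02 -4.84006369e+01 -1.75013977e+01 -4.50101879e-02
  3.28451414e-01 -5.26405654e-05]
```

```bash
python3 -m pendant '[[[0,0,-0.1],[0,0,0],-1],[[0,0,0],[0,0,0],-1],[[0,0,0],[0,0,0],-1],[[0,0,0],[0,0,0],-1],[[0,0,0],[0,0,0],-1],[[0,0,0],[0,0,0],-1],[[0,0,0],[0,0,0],-1],[[0,0,0],[0,0,0],-1],[[0,0,0],[0,0,0],-1],[[0,0,0],[0,0,0],-1]]'
python3 - <<'E'
from plant import bot
import cv2,numpy as np
o=bot.get_obs();print(o['contact_force'],o['tau'])
im=bot.capture("wrist");cv2.imwrite("pics/w7.png",im)
a=[cv2.imread(f"pics/w{i}.png")[190:320,50:440] for i in(5,6)]+[im[190:320,50:440]]
cv2.imwrite("pics/www2.png",cv2.resize(np.vstack(a),None,fx=1.5,fy=1.5))
E
```

```text
time: 8.05
tool_pos: [516.7, -194.3, 42.0]
tcp_rot: [3.141, -0.001, -0.243]
contact_force: [-6.0, 2.3, 23.0]
grip_width: 0.5
finger_force: 11.4
[-6.03218155  2.29067991 22.96288085] [-3.45352599e-01 -3.81491482e+01 -1.61437261e+01  9.29088145e-02
 -1.96094424e+00 -1.60128948e-03]
```

Run:
```python
from m import *
for i in(3,5,6,7):
    g=cv2.imread(f"pics/w{i}.png").max(2).astype(int)
    cap=[195+np.argmin(np.diff(g[195:235,u])) for u in(110,130,150,170)]
    print(i,cap,[ (200+np.argmax(np.diff(g[205:250,u]))+5) for u in(235,245,255,380,390)],g[215:245:2,245])
p=bot.camera_params("wrist");im=cv2.imread("pics/w7.png")
q=proj(p,box2w(B,[[55,-63,52],[55,5,52],[50,-76,51],[50,-164,51],[75,-180,45],[51,-34,82],[25,-34,82],[51,-24,82],[25,-24,82]]));print(q.round(0).tolist())
for a in q: cv2.circle(im,tuple(int(v) for v in a.round()),2,(255,0,255),-1)
cv2.imwrite("pics/w7a.png",im[130:430])
```

```text
3 [np.int64(212), np.int64(212), np.int64(212), np.int64(212)] [np.int64(235), np.int64(233), np.int64(233), np.int64(233), np.int64(234)] [213 214 210 207 209 211 213 162  57  91 192 241 246 246 247]
5 [np.int64(218), np.int64(218), np.int64(218), np.int64(218)] [np.int64(235), np.int64(235), np.int64(235), np.int64(234), np.int64(234)] [207 205 202 205 205 203 203 203 178 144 189 242 247 247 247]
6 [np.int64(222), np.int64(222), np.int64(222), np.int64(222)] [np.int64(233), np.int64(233), np.int64(233), np.int64(233), np.int64(233)] [213 210 204 202 203 202 202 201 172 159 235 247 247 247 247]
7 [np.int64(222), np.int64(222), np.int64(222), np.int64(222)] [np.int64(234), np.int64(234), np.int64(234), np.int64(233), np.int64(233)] [214 210 206 203 201 202 202 201 171 152 231 247 247 247 247]
[[188.0, 226.0], [47.0, 227.0], [218.0, 236.0], [412.0, 236.0], [448.0, 179.0], [90.0, 259.0], [102.0, 319.0], [65.0, 259.0], [79.0, 318.0]]
```

View pics/w7a.png

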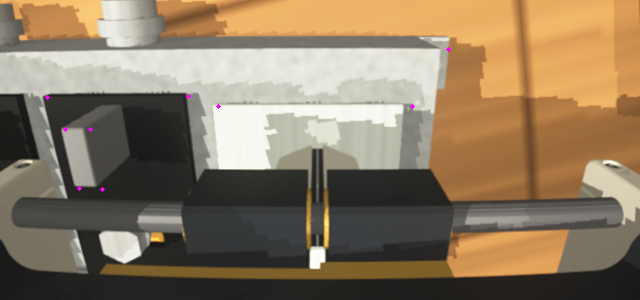

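w7 shows the plate now flush: its far edge at rows 233–234, (215..412), coincides with the level prediction, and the tab/cap predictions fit too. So poses are right but the fingertips end about 9 mm above the reported TCP. Check the lateral offset of the tip too.

Run:
```python
from m import *
o=bot.get_obs();t=o['tool_pos'];p=bot.camera_params("wrist")
print(t,o['contact_force'],o['grip_width'])
for z in(51,34,25): print(z,(ray(p,[[317.5,278],[317.5,300]],z)-t).round(1).tolist())
x,y,a=B;c,s=np.cos(a),np.sin(a);d=t[:2]-[x,y];print('box xy',c*d[0]+s*d[1],-s*d[0]+c*d[1])
for n in("scene","top"):
    im=bot.capture(n);q=bot.camera_params(n);uv=proj(q,[t+[0,0,9],t-[0,0,17]]);print(n,uv.round(1).tolist())
    cv2.imwrite(f"pics/{n}9.png",im)
```

```text
[ 516.7057981  -194.36595885   41.95299589] [-5.50944987  2.80895742 22.81562761] 0.0904679345503105
51 [[9.3, -2.0, 9.0], [-2.0, 0.8, 9.0]]
34 [[1.6, -0.1, -8.0], [-10.8, 3.0, -8.0]]
25 [[-2.4, 0.9, -17.0], [-15.5, 4.2, -17.0]]
box xy 19.741878264679052 -121.47872148681147
scene [[247.3, 243.9], [248.5, 249.9]]
top [[419.2, 268.4], [417.1, 270.5]]
```

```bash
python3 -m pendant '[[[0,0,0.9],[0,0,0],-1],[[0.1,0.9,0.9],[0,0,0],-1],[[0.1,0.96,0],[0,0,0],-1],[[0.1,0.96,0],[0,0,0],-1],[[0.1,0.96,0],[0,0,0],-1],[[0.1,0.96,0],[0,0,0],-1],[[0.1,0.96,0],[0,0,0],-1],[[0.1,0.96,0],[0,0,0],-1],[[0.1,0.96,0],[0,0,0],-1],[[0.1,0.96,0],[0,0,0],-1]]'
```

```text
time: 9.03
tool_pos: [542.7, 64.5, 92.9]
tcp_rot: [3.141, 0.002, -0.243]
contact_force: [0.5, 1.0, 0.9]
grip_width: 0.2
finger_force: 0.0
```

```bash
python3 -m pendant '[[[0.05,-0.05,-0.5],[0,0,0],-1],[[0,0,-0.5],[0,0,0],-1],[[0,0,-0.1],[0,0,0],-1],[[0,0,-0.1],[0,0,0],-1],[[0,0,0],[0,0,0],-1],[[0,0,0],[0,0,0],-1],[[0,0,0],[0,0,0],-1],[[0,0,0],[0,0,0],-1],[[0,0,0],[0,0,0],-1],[[0,0,0],[0,0,0],-1]]'; python3 -c "
from plant import bot
print(bot.get_obs()['contact_force'])"
```

```text
time: 9.87
tool_pos: [543.6, 62.6, 58.7]
tcp_rot: [-3.141, 0.003, -0.244]
contact_force: [-6.9, 6.1, 12.7]
grip_width: 0.3
finger_force: 6.6
[-6.88953913  6.13351208 12.67580492]
```

```bash
python3 -m pendant '[[[0,0,0.9],[0,0,0],-1],[[-0.21,-0.88,0],[0,0,0],-1],[[-0.21,-0.88,0],[0,0,0],-1],[[-0.21,-0.88,0],[0,0,0],-1],[[0,0,0],[0,0,0],-1],[[0,0,-0.5],[0,0,0],-1],[[0,0,-0.3],[0,0,0],-1],[[0,0,-0.1],[0,0,0],-1],[[0,0,0],[0,0,0],-1],[[0,0,0],[0,0,0],-1]]'; python3 -c "
from plant import bot
print(bot.get_obs()['contact_force'])"
```

```text
time: 10.7
tool_pos: [525.7, -17.8, 58.6]
tcp_rot: [3.14, 0.001, -0.242]
contact_force: [-5.7, -4.0, 14.8]
grip_width: 0.7
finger_force: 7.4
[-5.69870023 -4.00238832 14.75191499]
```

Left and middle are tight (≈13–15 N, no slip). Now the right one.

```bash
python3 -m pendant '[[[0,0,0.9],[0,0,0],-1],[[-0.22,-0.87,0],[0,0,0],-1],[[-0.22,-0.87,0],[0,0,0],-1],[[-0.22,-0.87,0],[0,0,0],-1],[[0,0,0],[0,0,0],-1],[[0,0,-0.5],[0,0,0],-1],[[0,0,-0.3],[0,0,0],-1],[[0,0,-0.1],[0,0,0],-1],[[0,0,0],[0,0,0],-1],[[0,0,0],[0,0,0],-1]]'; python3 -c "
from plant import bot
print(bot.get_obs()['contact_force'])"
```

```text
time: 11.53
tool_pos: [506.2, -95.1, 57.2]
tcp_rot: [-3.141, 0.001, -0.242]
contact_force: [0.9, -0.6, -0.8]
grip_width: 0.2
finger_force: 0.0
[ 0.85036776 -0.6236553  -0.80426503]
```

```bash
python3 -m pendant '[[[0,0,-0.1],[0,0,0],-1],[[0,0,-0.07],[0,0,0],-1],[[0,0,-0.07],[0,0,0],-1],[[0,0,0],[0,0,0],-1],[[0,0,0],[0,0,0],-1],[[0,0,0],[0,0,0],-1],[[0,0,0],[0,0,0],-1],[[0,0,0],[0,0,0],-1],[[0,0,0],[0,0,0],-1],[[0,0,0],[0,0,0],-1]]'; python3 -c "
from plant import bot
print(bot.get_obs()['contact_force'])"
```

```text
time: 12.37
tool_pos: [506.9, -95.4, 51.4]
tcp_rot: [-3.141, -0.002, -0.243]
contact_force: [-1.7, 3.1, 9.8]
grip_width: 0.4
finger_force: 5.1
[-1.65167982  3.0938664   9.78994301]
```

Right bolt slipped ~7–8 mm: it is the loose one. Lift off, open partly and hover over its tab.

```bash
python3 -m pendant '[[[0,0,0.75],[0,0,0],-1],[[0,0,0.75],[0,0,0],-0.13],[[0.84,-0.23,0],[0,0,0],-0.13],[[0.84,-0.23,0],[0,0,0],-0.13],[[0,0,0],[0,0,0],-0.13],[[0,0,0],[0,0,0],-0.13],[[0,0,0],[0,0,0],-0.13],[[0,0,0],[0,0,0],-0.13],[[0,0,0],[0,0,0],-0.13],[[0,0,0],[0,0,0],-0.13]]'
python3 - <<'E'
from m import *
o=bot.get_obs();t=o['tool_pos'];print(o['joint_positions'],P[6]-t)
im=bot.capture("wrist");cv2.imwrite("pics/h.png",im)
E
```

```text
time: 13.2
tool_pos: [556.2, -109.4, 95.2]
tcp_rot: [3.142, 0.001, -0.243]
contact_force: [0.3, 0.7, 0.4]
grip_width: 39.5
finger_force: 0.0
[-3.29400737e-01  5.39784092e-01  1.57099930e+00 -1.02779835e-04
  1.03138849e+00  1.48465114e+00] [  0.46595712   0.44315252 -28.20179619]
```

```bash
python3 -m pendant '[[[0,0,-0.5],[0,0,0],-0.13],[[0,0,-0.3],[0,0,0],-0.13],[[0,0,-0.2],[0,0,0],-0.13],[[0,0,-0.1],[0,0,0],-0.13],[[0,0,-0.1],[0,0,0],-0.13],[[0,0,0],[0,0,0],-0.13],[[0,0,0],[0,0,0],-0.13],[[0,0,0],[0,0,0],-0.13],[[0,0,0],[0,0,0],-0.13],[[0,0,0],[0,0,0],-0.13]]'
python3 - <<'E'
from m import *
o=bot.get_obs();t=o['tool_pos'];print(P[6]-t)
im=bot.capture("wrist");cv2.imwrite("pics/h2.png",im[:480,:])
E
```

```text
time: 14.08
tool_pos: [556.9, -109.7, 59.6]
tcp_rot: [3.141, -0.001, -0.243]
contact_force: [0.5, -1.0, 0.5]
grip_width: 39.9
finger_force: 0.0
[-0.29945318  0.72635627  7.41648797]
```

View pics/h2.png

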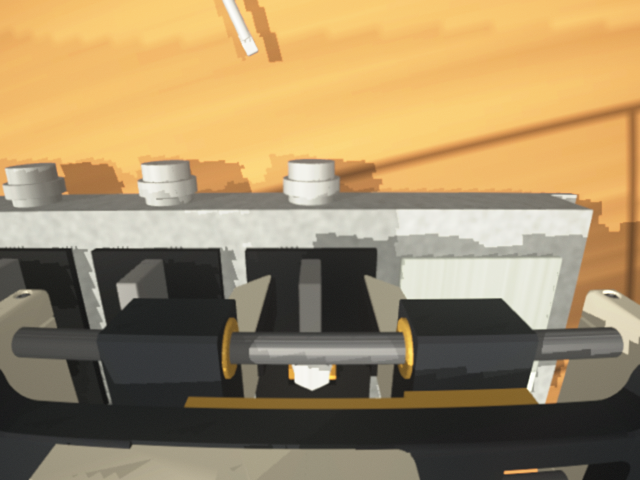

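The open fingers (tips at ≈(270,277) and (366,277)) straddle the right tab at (311,290) centrally; plate lies flat. Down 11 mm and grip.

```bash
python3 -m pendant '[[[0,0,-0.2],[0,0,0],-0.13],[[0,0,-0.15],[0,0,0],-0.13],[[0,0,0],[0,0,0],-0.13],[[0,0,0],[0,0,0],-1],[[0,0,0],[0,0,0],-1],[[0,0,0],[0,0,0],-1],[[0,0,0],[0,0,0],-1],[[0,0,0],[0,0,0],-1],[[0,0,0],[0,0,0],-1],[[0,0,0],[0,0,0],-1]]'
python3 - <<'E'
from m import *
from scipy.spatial.transform import Rotation as R
o=bot.get_obs();t=o['tool_pos'];print(o['contact_force'],o['joint_positions'])
h=box2w(B,[[-55,-29,47]])[0];ax=R.from_euler('z',B[2]).apply([0,-1,0])
print('axis',ax)
N=9
pts=[h+R.from_rotvec(ax*k*np.pi/4/N).apply(t-h) for k in range(N+1)]
print(((np.diff(pts,axis=0))/30).round(2).tolist(),(ax*np.pi/4/N/.12).round(3)); print(pts[-1])
E
```

```text
time: 14.97
tool_pos: [557.6, -106.7, 48.9]
tcp_rot: [-3.138, -0.001, -0.243]
contact_force: [4.5, 12.9, 0.4]
grip_width: 9.6
finger_force: 30.0
[ 4.49717831 12.93341836  0.43300813] [-0.32651102  0.60093694  1.61224446  0.0051434   0.92807494  1.48456871]
axis [-0.24003315 -0.97076469  0.        ]
[[-0.02, 0.0, 0.27], [-0.04, 0.01, 0.27], [-0.06, 0.02, 0.26], [-0.08, 0.02, 0.26], [-0.11, 0.03, 0.25], [-0.13, 0.03, 0.24], [-0.15, 0.04, 0.23], [-0.16, 0.04, 0.21], [-0.18, 0.05, 0.2]] [-0.175 -0.706  0.   ]
[529.76322074 -99.85750392 114.40051674]
```

```bash
python3 -m pendant '[[[0.03,0.09,0],[0,0,0],-1],[[-0.005,0,0.135],[-0.087,-0.353,0],-1],[[-0.01,0,0.135],[-0.087,-0.353,0],-1],[[-0.02,0.005,0.135],[-0.087,-0.353,0],-1],[[-0.02,0.005,0.135],[-0.087,-0.353,0],-1],[[-0.03,0.01,0.13],[-0.087,-0.353,0],-1],[[-0.03,0.01,0.13],[-0.087,-0.353,0],-1],[[-0.04,0.01,0.13],[-0.087,-0.353,0],-1],[[-0.04,0.01,0.13],[-0.087,-0.353,0],-1],[[-0.05,0.01,0.125],[-0.087,-0.353,0],-1]]'
python3 - <<'E'
from m import *
from scipy.spatial.transform import Rotation as R
o=bot.get_obs();t=o['tool_pos'];print(t,o['contact_force'],o['joint_positions'],o['grip_width'])
h=box2w(B,[[-55,-29,47]])[0];ax=R.from_euler('z',B[2]).apply([0,-1,0])
print((R.from_euler('xyz',o['tcp_rot'])*R.from_euler('xyz',[np.pi,0,B[2]]).inv()).as_rotvec(),ax@(R.from_euler('xyz',o['tcp_rot'])*R.from_euler('xyz',[np.pi,0,B[2]]).inv()).as_rotvec(degrees=True))
t0=np.array([557.6,-106.7,48.9])
for d in(20,22.5,45): print(d,h+R.from_rotvec(ax*np.radians(d)).apply(t0-h))
E
```

```text
time: 15.8
tool_pos: [550.0, -104.7, 84.5]
tcp_rot: [-3.141, -0.394, -0.243]
contact_force: [2.5, 5.5, -2.1]
grip_width: 10.3
finger_force: 30.0
[ 549.95094928 -104.74152938   84.48862915] [ 2.5288434   5.49602496 -2.11867098] [-0.34954667  0.39596172  1.97019336  0.11035148  0.38546574  1.3701066 ] 10.343462302096189
[-0.09416954 -0.3827474  -0.00053596] 22.583788531422247
20 [ 551.50125415 -105.19201233   80.72934124]
22.5 [ 549.99252299 -104.81896056   84.49715768]
45 [529.7399445  -99.81126892 114.38571301]
```

Cap follows well, but joint 5 (0.385, limit 0.28) will not allow the remaining 22° in this grip. Fit a quick planar arm model to see what tool tilt is reachable at 45°.

Run:
```python
from m import *
from scipy.optimize import least_squares
D=[(.342715,1.52503,1.27541,np.hypot(168.47,496.78),217.25),(.557818,1.645775,.937892,np.hypot(516.58,194.24),63.49),(.53978,1.571,1.03139,np.hypot(556.2,109.4),95.2),(.60094,1.61224,.92807,np.hypot(557.6,106.7),48.9),(.39596,1.97019,.38547,np.hypot(549.95,104.74),84.49)]
def f(q2,q3,q5,L):
    a,b=q2+q3,q2+q3+q5
    return np.array([L[0]*np.sin(q2)+L[1]*np.sin(a)+L[3]*np.cos(a)+L[2]*np.sin(b)+L[4], L[5]+L[0]*np.cos(q2)+L[1]*np.cos(a)-L[3]*np.sin(a)+L[2]*np.cos(b)])
s=least_squares(lambda L:np.r_[np.concatenate([f(*d[:3],L)-d[3:] for d in D]),(L[3:5])*.02],[400,400,250,0,0,200]);print(s.x.round(1),np.abs(s.fun).max().round(2))
from scipy.spatial.transform import Rotation as R
h=box2w(B,[[-55,-29,47]])[0];ax=R.from_euler('z',B[2]).apply([0,-1,0])
t0=np.array([557.6,-106.7,48.9]); tip=t0+[0,0,21]   # grasp point approx
for pre in(0,10,15,20,25,30):
  for cap in(0,22.5,45):
    tt=tip+R.from_rotvec(-ax*np.radians(pre)).apply(t0-tip)
    T=h+R.from_rotvec(ax*np.radians(cap)).apply(tt-h); r=np.hypot(*T[:2])
    k=least_squares(lambda q:np.r_[f(*q,s.x)-[r,T[2]],100*(sum(q)-np.pi+np.radians(cap-pre))],[.5,1.7,.9])
    print(pre,cap,T.round(1),k.x.round(3),k.cost.round(3))
```

```text
[505.5 379.8 333.4  46.7   5.6 230.4] 0.93
0 0 [ 557.6 -106.7   48.9] [0.601 1.612 0.929] 0.0
0 22.5 [ 550.  -104.8   84.5] [0.395 1.972 0.381] 0.0
0 45 [529.7 -99.8 114.4] [ 0.33   2.332 -0.305] 0.0
10 0 [ 554.1 -105.8   49.2] [0.688 1.449 1.179] 0.0
10 22.5 [ 546.6 -104.    83.4] [0.442 1.821 0.66 ] 0.0
10 45 [527.  -99.1 112. ] [0.291 2.195 0.045] 0.0
15 0 [ 552.3 -105.4   49.6] [0.736 1.367 1.3  ] 0.0
15 22.5 [ 544.9 -103.5   83.1] [0.474 1.744 0.792] 0.0
15 45 [525.5 -98.8 111. ] [0.291 2.124 0.203] 0.0
20 0 [ 550.6 -105.    50.2] [0.788 1.284 1.419] 0.0
20 22.5 [ 543.1 -103.1   82.9] [0.511 1.667 0.92 ] 0.0
20 45 [523.9 -98.4 110.2] [0.301 2.051 0.353] 0.0
25 0 [ 549.  -104.6   50.9] [0.842 1.201 1.536] 0.0
25 22.5 [ 541.3 -102.7   82.9] [0.553 1.589 1.044] 0.0
25 45 [522.3 -98.  109.5] [0.32  1.978 0.495] 0.0
30 0 [ 547.4 -104.2   51.7] [0.898 1.116 1.651] 0.0
30 22.5 [ 539.5 -102.2   83.1] [0.598 1.51  1.165] 0.0
30 45 [520.6 -97.6 109. ] [0.346 1.904 0.63 ] 0.0
```

```bash
python3 -m pendant '[[[0.05,-0.01,-0.125],[0.087,0.353,0],-1],[[0.04,-0.01,-0.13],[0.087,0.353,0],-1],[[0.04,-0.01,-0.13],[0.087,0.353,0],-1],[[0.03,-0.01,-0.13],[0.087,0.353,0],-1],[[0.03,-0.01,-0.13],[0.087,0.353,0],-1],[[0.02,-0.005,-0.135],[0.087,0.353,0],-1],[[0.02,-0.005,-0.135],[0.087,0.353,0],-1],[[0.01,0,-0.135],[0.087,0.353,0],-1],[[0.005,0,-0.135],[0.087,0.353,0],-1],[[0,0,0],[0,0,0],-1]]'
python3 -m pendant '[[[0,0,0],[0,0,0],-0.5],[[0,0,0],[0,0,0],-0.5],[[0,0,0],[0,0,0],-0.5],[[0,0,0],[0,0,0],-0.5],[[0,0,0.1],[0,0,0],-0.5],[[-0.05,0.01,0.01],[0.166,0.672,0],-0.5],[[-0.05,0.01,0.01],[0.166,0.672,0],-0.5],[[-0.05,0.01,0.01],[0.166,0.672,0],-0.5],[[-0.05,0.01,0.02],[0.166,0.672,0],-0.5],[[-0.05,0.01,0.03],[0.166,0.672,0],-0.5]]'
```

```text
time: 16.63
tool_pos: [557.5, -106.5, 48.8]
tcp_rot: [-3.141, 0.004, -0.243]
contact_force: [-3.3, 3.5, 5.1]
grip_width: 9.8
finger_force: 30.0
time: 17.47
tool_pos: [550.4, -105.6, 55.0]
tcp_rot: [3.141, 0.418, -0.244]
contact_force: [0.4, 0.2, -0.4]
grip_width: 23.2
finger_force: 0.0
```

```bash
python3 -m pendant '[[[0,0,-0.05],[0,0,0],-0.5],[[0,0,0],[0,0,0],-1],[[0,0,0],[0,0,0],-1],[[0,0,0],[0,0,0],-1],[[0,0,0],[0,0,0],-1],[[0,0,0],[0,0,0],-1],[[0,0,0],[0,0,0],-1],[[0,0,0],[0,0,0],-1],[[0,0,0],[0,0,0],-1],[[0,0,0],[0,0,0],-1]]'
python3 - <<'E'
from m import *
from scipy.spatial.transform import Rotation as R
o=bot.get_obs();t=o['tool_pos'];print(o['contact_force'],o['joint_positions'])
h=box2w(B,[[-55,-29,47]])[0];ax=R.from_euler('z',B[2]).apply([0,-1,0])
N=19
pts=[h+R.from_rotvec(ax*k*np.pi/4/N).apply(t-h) for k in range(N+1)]
print(((np.diff(pts,axis=0))/30).round(3).tolist(),(ax*np.pi/4/N/.12).round(3)); print(pts[10],pts[-1])
E
```

```text
time: 18.3
tool_pos: [549.9, -104.7, 52.8]
tcp_rot: [-3.141, 0.416, -0.243]
contact_force: [-0.5, 6.0, -1.8]
grip_width: 10.0
finger_force: 30.0
[-0.54731215  6.03818415 -1.79021709] [-0.30944784  0.82344614  1.22292255 -0.02647642  1.51032356  1.51139196]
[[-0.01, 0.003, 0.118], [-0.015, 0.004, 0.117], [-0.02, 0.005, 0.116], [-0.024, 0.006, 0.115], [-0.029, 0.007, 0.114], [-0.033, 0.008, 0.113], [-0.038, 0.009, 0.111], [-0.042, 0.01, 0.11], [-0.047, 0.012, 0.108], [-0.051, 0.013, 0.106], [-0.055, 0.014, 0.103], [-0.059, 0.015, 0.101], [-0.063, 0.016, 0.098], [-0.067, 0.017, 0.096], [-0.071, 0.018, 0.093], [-0.075, 0.018, 0.09], [-0.078, 0.019, 0.086], [-0.082, 0.02, 0.083], [-0.085, 0.021, 0.079]] [-0.083 -0.334  0.   ]
[ 540.6949442  -102.39953535   86.65545824] [521.65722561 -97.69223232 111.55281175]
```

```bash
python3 -m pendant '[[[-0.01,0.003,0.118],[-0.083,-0.334,0],-1],[[-0.015,0.004,0.117],[-0.083,-0.334,0],-1],[[-0.02,0.005,0.116],[-0.083,-0.334,0],-1],[[-0.024,0.006,0.115],[-0.083,-0.334,0],-1],[[-0.029,0.007,0.114],[-0.083,-0.334,0],-1],[[-0.033,0.008,0.113],[-0.083,-0.334,0],-1],[[-0.038,0.009,0.111],[-0.083,-0.334,0],-1],[[-0.042,0.01,0.11],[-0.083,-0.334,0],-1],[[-0.047,0.012,0.108],[-0.083,-0.334,0],-1],[[-0.051,0.013,0.106],[-0.083,-0.334,0],-1]]'
python3 -m pendant '[[[-0.055,0.014,0.103],[-0.083,-0.334,0],-1],[[-0.059,0.015,0.101],[-0.083,-0.334,0],-1],[[-0.063,0.016,0.098],[-0.083,-0.334,0],-1],[[-0.067,0.017,0.096],[-0.083,-0.334,0],-1],[[-0.071,0.018,0.093],[-0.083,-0.334,0],-1],[[-0.075,0.018,0.09],[-0.083,-0.334,0],-1],[[-0.078,0.019,0.086],[-0.083,-0.334,0],-1],[[-0.082,0.02,0.083],[-0.083,-0.334,0],-1],[[-0.085,0.021,0.079],[-0.083,-0.334,0],-1],[[0,0,0],[0,0,0],-1]]'
python3 - <<'E'
from m import *
o=bot.get_obs();print(o['joint_positions'],o['contact_force'],o['grip_width'])
for n in("wrist","scene"): cv2.imwrite(f"pics/{n}F.png",bot.capture(n))
# scene: plate & caps left shut check vs first picture
a=cv2.imread("pics/scene0.png");b=cv2.imread("pics/sceneF.png")
d=(cv2.absdiff(a,b).max(2)>40)
for nm,(x0,y0,x1,y1) in dict(leftcap=(333,226,358,258),midcap=(301,225,328,257),tape=(430,175,460,200),meter=(140,245,180,302),driver=(285,290,330,370)).items(): print(nm,d[y0:y1,x0:x1].mean().round(3))
# wrist: predicted pixel of open tab/cap edge at several angles
from scipy.spatial.transform import Rotation as R
p=bot.camera_params("wrist");im=cv2.imread("pics/wristF.png").max(2)
h=box2w(B,[[-55,-29,47]])[0];ax=R.from_euler('z',B[2]).apply([0,-1,0])
for deg in(35,40,45,50,55):
    q=box2w(B,[[55,-63,52],[55,5,52]]);print(deg,proj(p,h+R.from_rotvec(ax*np.radians(deg)).apply(q-h)).round(0).tolist())
for u in(260,275,290,340,355,370): 
    c=im[:,u].astype(int);print(u,c[180:290:4].tolist())
E
```

```text
time: 19.13
tool_pos: [540.6, -102.5, 86.7]
tcp_rot: [-3.142, 0.001, -0.243]
contact_force: [0.4, 5.2, -3.6]
grip_width: 9.7
finger_force: 30.0
time: 19.97
tool_pos: [520.8, -97.7, 111.7]
tcp_rot: [3.141, -0.372, -0.243]
contact_force: [3.3, 6.0, -5.2]
grip_width: 9.8
finger_force: 30.0
[-0.35498165  0.30857287  1.99656796  0.08835685  0.46848267  1.38727493] [ 3.25372993  5.99745293 -5.15024282] 9.846067827673217
leftcap 0.0
midcap 0.0
tape 0.0
meter 0.0
driver 0.0
35 [[391.0, 224.0], [255.0, 224.0]]
40 [[394.0, 236.0], [252.0, 236.0]]
45 [[397.0, 250.0], [249.0, 250.0]]
50 [[400.0, 266.0], [247.0, 266.0]]
55 [[404.0, 285.0], [244.0, 285.0]]
260 [217, 223, 230, 226, 220, 218, 220, 220, 227, 223, 214, 220, 217, 216, 221, 214, 114, 41, 41, 40, 38, 38, 36, 37, 32, 32, 32, 31]
275 [221, 224, 227, 224, 224, 220, 221, 222, 221, 228, 221, 218, 216, 222, 226, 224, 119, 45, 44, 45, 42, 41, 39, 37, 35, 36, 89, 181]
290 [220, 223, 222, 221, 222, 226, 223, 227, 220, 222, 253, 253, 253, 253, 253, 253, 172, 50, 48, 47, 45, 45, 42, 43, 38, 177, 184, 183]
340 [217, 219, 218, 215, 221, 220, 220, 223, 226, 231, 253, 253, 253, 253, 253, 253, 159, 56, 55, 52, 50, 50, 45, 43, 69, 177, 197, 196]
355 [214, 216, 224, 225, 221, 222, 216, 221, 215, 223, 227, 222, 221, 225, 221, 220, 113, 57, 53, 55, 53, 50, 49, 48, 44, 40, 186, 196]
370 [216, 217, 210, 217, 219, 223, 218, 215, 219, 223, 230, 228, 222, 213, 216, 222, 113, 59, 58, 56, 54, 55, 52, 50, 49, 47, 40, 41]
```

```bash
python3 -m pendant '[[[0,0,0],[0,0,0],-1],[[0,0,0],[0,0,0],-1],[[0,0,0],[0,0,0],-1],[[0,0,0],[0,0,0],-1],[[0,0,0],[0,0,0],-1],[[0,0,0],[0,0,0],-1],[[0,0,0],[0,0,0],-1],[[0,0,0],[0,0,0],-1],[[0,0,0],[0,0,0],-1],[[0,0,0],[0,0,0],-1]]' && python3 -c "
from plant import bot
print(bot.close_job())"
```

```text
time: 20.9
tool_pos: [521.4, -97.8, 111.4]
tcp_rot: [3.141, -0.369, -0.243]
contact_force: [2.2, 7.3, -2.9]
grip_width: 10.0
finger_force: 30.0
the job is handed in; nothing more can be done
None
```

The job is handed in at 20.9 s: the plate is pressed level, the bolts are tapped left to right, the right one was loose and sank about 8 mm, and its cap is held at about 44°; I lifted that cap to about 22°, lowered it and regripped once on the way because of a joint limit, and the other caps, tape roll, multimeter and screwdriver are unmoved.

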